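Shut the film box and scan its label

TASK

Check in the film box: push its open lid fully shut so that the code label on the lid comes to lie on top, then take the scanner from its rest, aim its beam at the middle of the label from roughly 8 cm with the scanner's width running along the label's long side, and hold it steady for two full seconds. Then lay the scanner back in its rest, the way round it lay before. Leave the box about where it stands, do not touch it with the scanner, and do not disturb the other things on the bench.

Things in the scene. Friction and masses are not known exactly. Their poses are not given: they have to be found in the camera images.
- film_box: Clear square film box, 129 x 119 x 27 mm with the lid shut, about 0.4 kg, loose on the bench. Origin: centre of its underside; z up, x from the front lip to the hinge side (away from the robot, give or take the box's yaw), y along the hinge. The hinge line runs along y at x = +62 mm, z = 24 mm.
- film_box_lid (a joint): Angle of the film box's lid, rad: 0 shut, 1.57 upright, 1.61 at its stop. A light clear plate 2 mm thick, 119 x 120 mm, with a little hinge friction; open it rises to about 145 mm with its outside facing away from the robot, so it is pushed from behind (the hinge side) over towards the front lip; it may need a light press to shut fully.
- label (a point): Centre of the white code label with black bars, 80 x 42 mm, on the outside of the lid, 40 mm from the hinge line, midway along it (lid shut: 22 mm from the box's centre towards the hinge, 28 mm above the bench). y along its long side (parallel to the hinge), z out of its printed face (up when shut). It moves with the lid.
- scanner: Pistol scanner, 0.22 kg, lying with its black handle level, its yellow head bent down in front. Origin: middle of the handle, place to grip and balance point within 10 mm; x along handle to head, y across, z up. Handle 32 mm wide (y), 30 high, x -67 to +55 mm. Head 44 mm wide, centred at x = 72 mm, pointing 70 degrees below x, spans z -46 to +42, to x = 105 mm. Beam always on.
- window (a point): Centre of the dark red window at the lower end of the scanner's head, at (85, 0, -36) mm in the scanner's frame. z: along the beam, out of the window (0.342, 0, -0.940 in the scanner's frame); y: across the scanner, same as the scanner's y, the direction of the scan line.
- rest: Scanner's rest, fixed: black base 120 x 78 x 8 mm, two grey saddles 10 mm thick at x = -36 and +36 mm. Origin: centre of the underside; x to the end where the scanner's head hangs. The handle lies on the saddles, 45 mm up, between cheeks 48 mm apart that rise to 60 mm: scanner's origin 60 mm above the rest's, axes alike. Between the saddles fingers are free.
- bottle_a: White-clear wash bottle standing at the back, 69 mm across, 248 mm tall; origin under its centre. Leave it alone.
- tape_roll: Brown roll of tape lying flat at the back, 92 mm across, 48 mm high; origin under its centre. Leave it alone.
- cassette: Black and cream cleaner cassette with a blue lever at the back, 71 x 112 x 33 mm; origin under its centre. Leave it alone.
- hex_block: Metal block with black hex keys at the left, 36 x 60 x 82 mm; origin under its centre. Leave it alone.
- loupe: Black standing loupe at the left, 40 mm across and high; origin under its centre. Leave it alone.

How it is judged:
On the way, in this order (a step that is already met when the one before it is completed fails the run):
1. The lid of the film box is shut, the scanner still in its rest (value of joint film_box_lid below 0.04 rad and distance between scanner and rest below 0.08 m), for 0.2 s.
2. The scanner's beam rests on the middle of the label, from 5 to 13 cm, scan line along the label, steady for 2 s (value of joint film_box_lid below 0.04 rad and x of label in the frame of window between -0.015 and 0.015 m and y of label in the frame of window between -0.015 and 0.015 m and z of label in the frame of window between 0.05 and 0.13 m and angle between the y axis of window and the y axis of label, either way round below 0.26 rad and angle between the z axis of window and the z axis of label, either way round below 0.75 rad and linear speed of scanner below 0.02 m/s and angular speed of scanner below 0.15 rad/s), for 2 s.
At the end, for the whole second after the job is handed in: The lid is shut (under 0.04 rad), the film box stands within 50 mm of where it stood, and the scanner lies still in its rest, head at the same end as before: within 14 mm along and 10 mm across the rest, 54 to 66 mm above its origin, upright within 0.15 rad (value of joint film_box_lid below 0.04 rad and x of scanner in the frame of rest between -0.014 and 0.014 m and y of scanner in the frame of rest between -0.01 and 0.01 m and z of scanner in the frame of rest between 0.054 and 0.066 m and angle between scanner's own z axis and vertical below 0.15 rad and x of window in the frame of rest above 0.05 m and linear speed of scanner below 0.02 m/s and distance of film_box from where it was at the start of the episode below 0.05 m); the robot touches nothing.
It fails at once if the scanner touches the film box (contact force between scanner and film_box above 1 N).
It fails at once if another thing on the bench is moved by more than 30 mm (distance of any of bottle_a, tape_roll, cassette, hex_block, loupe from where it was at the start of the episode above 0.03 m).
It also fails if it takes over 70 s, if anything falls off the work surface, if the arm or the gripper's body presses on something with over 40 N, if the wrist force passes 120 N, or if a joint passes its speed limit or range.

ROBOT

A 7-joint arm with a two-finger parallel gripper is mounted at the origin on a cart in front of the work surface, level with it; the furniture and walls round the work are solid. World frame = base frame: x ahead of the robot, y to its left, z up, the work surface at z = 0. Lengths are in m, angles in rad, forces in N, time in s.
With the tool pointing down it reaches from about 0.4 to 0.85 m from the base axis. Payload 10.4 kg.
Tool frame: the origin (TCP) lies at the very end of the fingers, on their centre line; the grasp point (between the pads) lies 19 mm behind it; z points along the fingers, y is the direction in which the jaws open and shut (so a half turn about z gives the same grasp; the last joint's range is limited). The gripper opens to 87 mm and grips with 3 to 60 N. Pads are 19 mm wide; open, the fingers measure 117 mm over their backs; the gripper's body (75 mm by 190 mm) begins 51 mm behind the grasp point.
Start: joints at [1.214, 0.332, -0.065, 1.46, 0.022, 1.35, -0.088], TCP at [0.205, -0.591, 0.223] pointing down, gripper open.
Joint ranges: [-2.6, 2.6], [-0.5, 2.12], [-1.47, 1.34], [0.16, 2.42], [-1.27, 4.41], [0.06, 2.06], [-2.6, 2.6]. Speed limits (rad/s): [2.22, 2.22, 2.79, 2.79, 3.14, 3.14, 3.14].

INTERFACE

Orientations are given as a unit quaternion [x, y, z, w].
In Python, from bench import r gives the robot as it stands.
- The arm moves only by the shell command python3 -m crank 'ROWS' [FORCE]. ROWS is JSON, a list of rows, each a list of 3 entries, a list of its own where there are three numbers: the opening, from -1 (shut) to 1 (fully open), so that 0 is half open, then the shift along the tool's x, y, z in mm, then the turn about the tool's z in degrees. A call has 1 to 12 rows; each row is the pose to reach, as a shift and turn from the pose commanded when the call began, along the tool's axes at that moment; what a row does not reach only later rows make up. A row lasts 1/12 s, in which the tool goes at most 41.7 mm and 7.16 degrees, less where a joint would pass 70% of its speed; a pose out of reach is approached as far as the arm can. A call with a gripper value outside its range is refused whole. The fingers move at their own pace and stop on an object; FORCE is the grip in N (left out, the last holds). Time passes only in rows, so rows that repeat a pose let the fingers close. It gives the time, the measured TCP pose, the force and the opening at its end, in the units of the state.
- r.read_state(): the state, without advancing time (a new reading comes with each control period).
- r.camera(name): name is "side" or "top" or "wrist"; returns a dict with "pixels" (384x512x3 uint8, red, green, blue), "fov_y" (degrees; the focal length in pixels is half the picture's height over the tangent of half this angle, whatever the lens; pixels are square), "cx", "cy" (the principal point, pixels), "cam_to_world" (4x4, takes a point from camera to world coordinates). Camera axes: x right, y down, z forward; pixel columns grow to the right and rows downward; lengths in m; the calibration is good to about 2 mm. The wrist camera is an equidistant fisheye: a pixel r from the principal point sees the ray r / f radians off the axis. A picture is of the moment at which its call begins. There is no depth.
- r.close_job(): hands the job in, once; it reports no verdict.
The state is a dict: "time": time; "joint_positions": joint angles; "joint_vel": joint speeds; "joint_torque": joint torques, N m; "ee_pos": TCP position; "eef_rot": TCP orientation; "ft_force": force on the tool from outside, world axes, zero at the start; "torque": the same for the moment, N m; "width": finger opening in m.
Only numpy, scipy, OpenCV 4.12 (cv2) and the standard library are available. Lean on these libraries where they do the work, as an engineer would, in place of code of your own. Each camera call takes 0.05 s, during which the arm holds its last target.

## Working session

There is one attempt and no reset: what is moved stays moved. The work goes in short steps, Python scripts to look and compute and a shell command to move; the robot and the scene stay as the last step left them, time stands still between calls to the robot, and variables do not carry over. Pictures are saved under pics/ and viewed, and the job is handed in when it is done.

```bash
ls; mkdir -p pics; python3 - <<'E'
from bench import r
import cv2,numpy as np
s=r.read_state(); print(s)
for n in ["side","top","wrist"]:
    c=r.camera(n); cv2.imwrite(f"pics/{n}0.png",c["pixels"][:,:,::-1]); print(n,c["fov_y"],c["cx"],c["cy"],np.round(c["cam_to_world"],3).tolist())
E
```

```text
pics
{'time': 0.0, 'joint_positions': array([ 1.21439415,  0.33285566, -0.06470731,  1.46095422,  0.02157988,
        1.34989452, -0.08847562]), 'joint_vel': array([-0.0002964 ,  0.0012882 , -0.0013518 , -0.00084096, -0.00065886,
        0.00037937,  0.00204404]), 'joint_torque': array([-8.61453509e-05, -6.23256612e+01,  2.47716287e-02, -3.89888656e+01,
       -6.13072584e-02,  3.99532705e-02,  1.59197430e-04]), 'ee_pos': array([ 0.20464966, -0.59012954,  0.22175791]), 'eef_rot': array([ 9.86100070e-01,  1.66150987e-01, -1.39631375e-04, -6.94689883e-04]), 'ft_force': array([-0.10577071, -0.60241273, -0.17780769]), 'torque': array([0.00539153, 0.01434878, 0.03140252]), 'width': 0.08705491132011976}
side 53.18211174819163 256.685222502544 180.903108221252 [[0.856, -0.437, 0.275, 0.414], [-0.516, -0.73, 0.448, -0.172], [0.005, -0.525, -0.851, 0.811], [0.0, 0.0, 0.0, 1.0]]
top 53.147121189179394 249.61898986882136 198.91314932601802 [[-0.029, -0.99, 0.141, 0.528], [-0.999, 0.024, -0.036, 0.253], [0.032, -0.142, -0.989, 1.066], [0.0, 0.0, 0.0, 1.0]]
wrist 65.70646984690485 257.84116656843025 191.0433743914442 [[0.328, -0.915, -0.236, 0.268], [-0.945, -0.318, -0.081, -0.569], [-0.001, 0.249, -0.968, 0.384], [0.0, 0.0, 0.0, 1.0]]
```

View pics/side0.png

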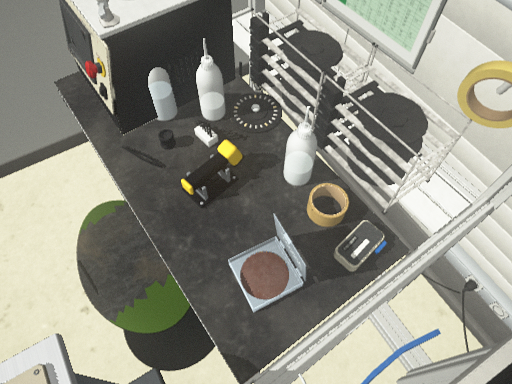

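View pics/top0.png

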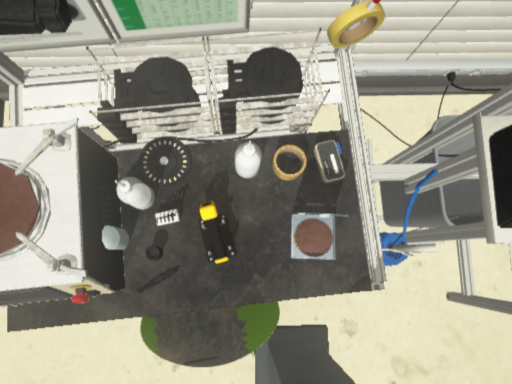

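View pics/wrist0.png

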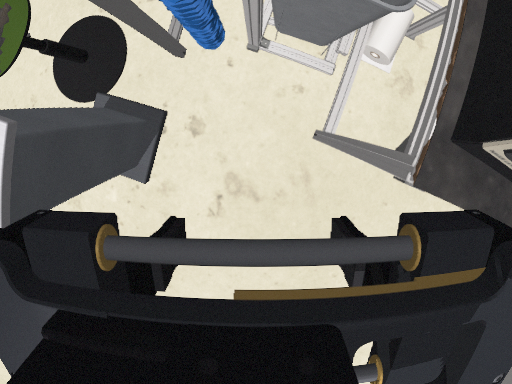

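```bash
cat > h.py <<'E'
import numpy as np,cv2
from bench import r
def snap(n,name=None,scale=1,crop=None):
    c=r.camera(n)
    if name:
        p=c["pixels"][:,:,::-1]
        if crop: p=p[crop[1]:crop[3],crop[0]:crop[2]]
        cv2.imwrite(f"pics/{name}.png",cv2.resize(p,None,fx=scale,fy=scale,interpolation=cv2.INTER_CUBIC))
    return c
def foc(c): return 192/np.tan(np.radians(c["fov_y"])/2)
def ray(c,u,v,fish=False):
    f=foc(c); d=np.array([(u-c["cx"])/f,(v-c["cy"])/f,1.])
    if fish:
        t=np.hypot(d[0],d[1]); d=np.array([d[0]/t*np.sin(t),d[1]/t*np.sin(t),np.cos(t)]) if t>0 else d
    T=np.array(c["cam_to_world"]); return T[:3,3],T[:3,:3]@d
def onz(c,u,v,z,fish=False):
    o,d=ray(c,u,v,fish); return o+d*(z-o[2])/d[2]
def proj(c,p,fish=False):
    T=np.array(c["cam_to_world"]); q=T[:3,:3].T@(np.array(p)-T[:3,3]); f=foc(c)
    if fish:
        t=np.arctan2(np.hypot(q[0],q[1]),q[2]); q2=q[:2]/np.hypot(q[0],q[1])*t
    else: q2=q[:2]/q[2]
    return q2[0]*f+c["cx"],q2[1]*f+c["cy"]
def tri(c1,p1,c2,p2):
    o1,d1=ray(c1,*p1);o2,d2=ray(c2,*p2)
    s=np.linalg.lstsq(np.stack([d1,-d2],1),o2-o1,rcond=None)[0]
    a=o1+s[0]*d1;b=o2+s[1]*d2; return (a+b)/2,np.linalg.norm(a-b)
E
python3 - <<'E'
from h import *
c=snap("top","t1",4,(180,190,370,280)); 
c=snap("side","s1",4,(150,120,350,260)); 
c=snap("side","s2",5,(215,205,325,315))
c=snap("top","t2",5,(280,200,400,300)); 
for p in [(370,290),(130,305),(345,130),(115,145)]: print(onz(c,*p,0))
E
```

```text
[ 0.41999094 -0.10824103  0.        ]
[0.40152028 0.54267245 0.        ]
[ 0.87553469 -0.06845331  0.        ]
[0.84356781 0.59129091 0.        ]
```

View pics/t1.png

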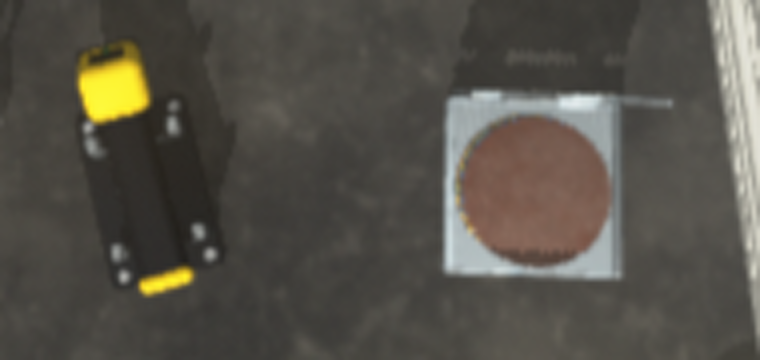

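View pics/s1.png

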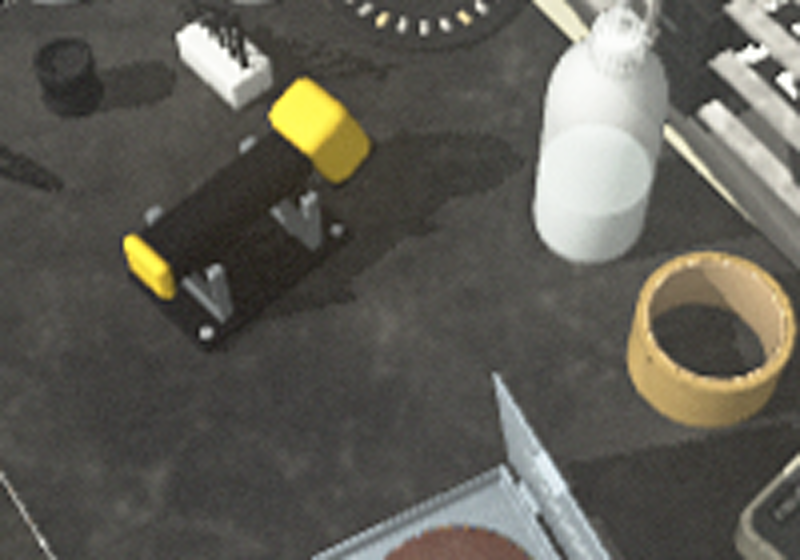

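View pics/s2.png

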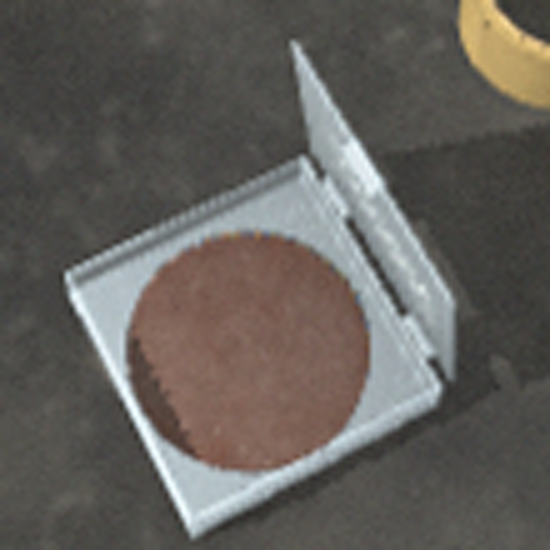

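View pics/t2.png

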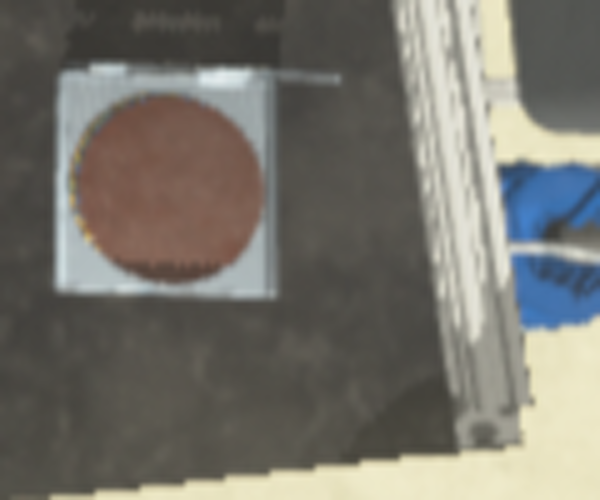

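```bash
python3 - <<'E'
from h import *
c=snap("side","s3",3,(200,170,512,384)); c=snap("top","t3",3,(300,0,512,300)) 
cv2.imwrite("pics/t3.png",cv2.resize(cv2.imread("pics/t3.png"),(530,600)))
cv2.imwrite("pics/s3.png",cv2.resize(cv2.imread("pics/s3.png"),(780,535)))
E
```

```text
(no output)
```

View pics/s3.png

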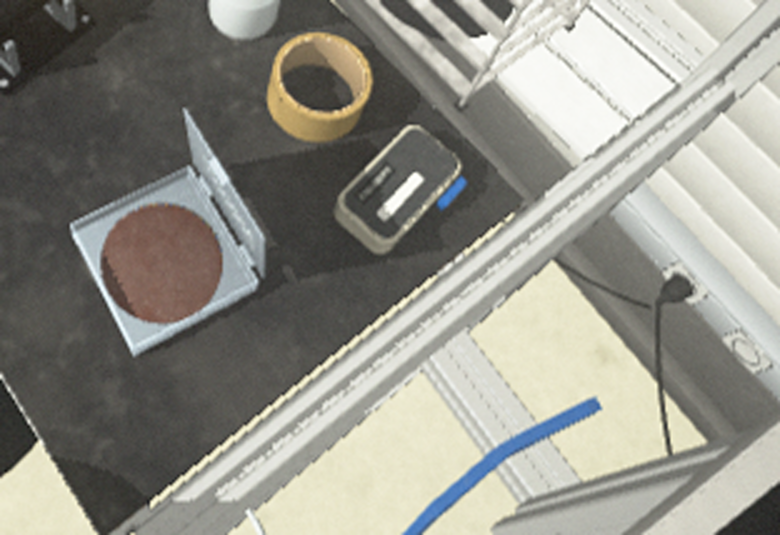

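View pics/t3.png

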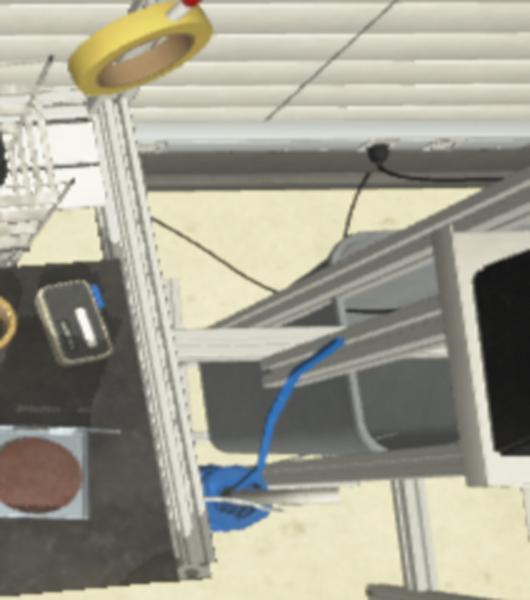

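```bash
python3 - <<'E'
from h import *
s=snap("side");t=snap("top")
# line-based: rail left edge plane in top & plane in side
def plane(c,p,q):
    o,d1=ray(c,*p);_,d2=ray(c,*q);n=np.cross(d1,d2);return n/np.linalg.norm(n),o
# rail left edge: top (300+178/2.5,289)->(300+100/2.5,120/2.0); side left edge (200+160/2.5,170+495/2.5)->(200+520/2.5,170+205/2.5)
n1,o1=plane(t,(371,289),(343,75)); n2,o2=plane(s,(264,368),(408,252))
d=np.cross(n1,n2); d/=np.linalg.norm(d); 
A=np.stack([n1,n2,d]);
p=np.linalg.solve(A,[n1@o1,n2@o2,0]); 
for x in [0.3,.4,.5,.6,.7,.8,.9]: print(p+d*(x-p[0])/d[0])
print(tri(t,(373,289),s,(252,379)))
for q in [(371,289),(343,75)]: print(onz(t,*q,0))
# box corners on z=.022, top
for q in [(290+0,0)]: pass
E
```

```text
[ 0.3        -0.12522154 -0.01953818]
[ 0.4        -0.11726133 -0.01393859]
[ 0.5        -0.10930113 -0.00833901]
[ 0.6        -0.10134092 -0.00273942]
[ 0.7        -0.09338072  0.00286017]
[ 0.8        -0.08542051  0.00845975]
[ 0.9        -0.07746031  0.01405934]
(array([ 0.43271512, -0.11465895,  0.01437513]), np.float64(0.01869321079643779))
[ 0.42257693 -0.11120849  0.        ]
[ 1.04469043 -0.07338378  0.        ]
```

```bash
python3 - <<'E'
from h import *
s=snap("side","s4",4,(380,280,512,384));t=snap("top","t4",4,(360,60,512,210))
T=lambda a,b:(300+a/2.5,b/2.); S=lambda a,b:(200+a/2.5,170+b/2.5)
print(tri(t,T(378,155),s,S(678,290)))
print(tri(t,T(445,230),s,S(725,440)))
print(tri(t,T(340,345),s,S(580,500)), tri(t,T(175,345),s,S(430,360)))
print(tri(t,T(265,375),s,S(495,525)),tri(t,T(342,342),s,S(595,405)))
print(proj(t,(.2,-.59,.22)),proj(t,(.44,-.44,.22)),proj(s,(.44,-.44,.22)))
E
```

```text
(array([ 0.84716429, -0.21189593,  0.24812589]), np.float64(0.12749877911063134))
(array([ 0.79113411, -0.28762038,  0.22532786]), np.float64(0.08430493285907145))
(array([ 0.71878514, -0.27354154,  0.08391441]), np.float64(0.018036112711413303)) (array([ 0.74549364, -0.14423999, -0.05027495]), np.float64(0.027561635110736584))
(array([ 0.7121541 , -0.27233272, -0.09238856]), np.float64(0.011218411008682781)) (array([ 0.70821712, -0.22048193,  0.19739775]), np.float64(0.0016401681711490641))
(np.float64(635.3220517175164), np.float64(397.4739808698548)) (np.float64(551.5164053622821), np.float64(285.0958740367032)) (np.float64(411.68720292750027), np.float64(667.7046273862311))
```

View pics/s4.png

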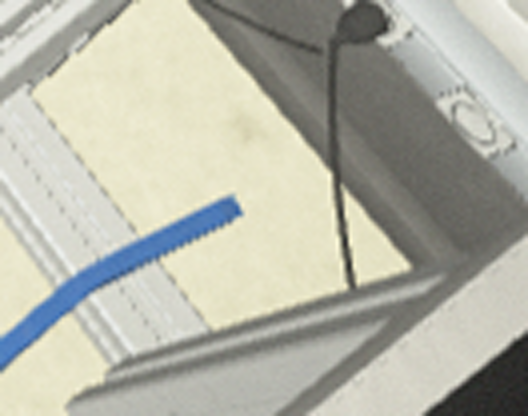

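View pics/t4.png

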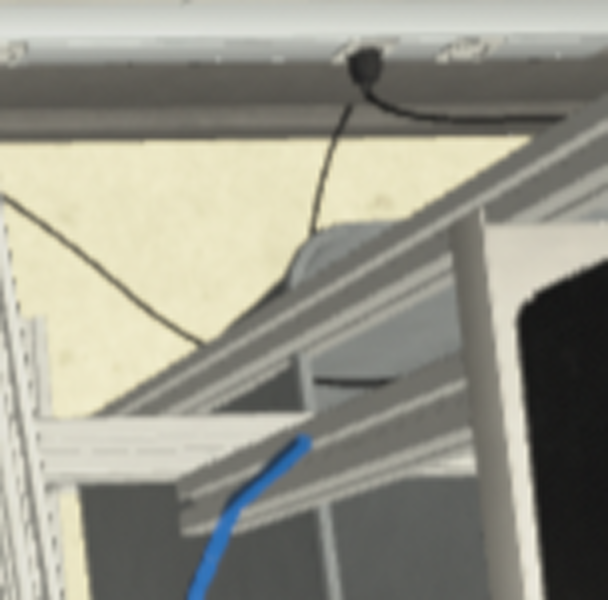

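```bash
python3 - <<'E'
from h import *
s=snap("side");t=snap("top")
Q=lambda a,b:(280+a/5-.4,200+b/5-.4)
P=[onz(t,*Q(*p),.023) for p in [(55,293),(277,298),(275,72),(57,70)]]
for p in P: print(p)
print("c",np.mean(P,0), "hinge yaw", np.degrees(np.arctan2(*(-(P[1]-P[0])[:2])[[0,1]])),np.degrees(np.arctan2(*(-(P[2]-P[3])[:2]))))
W=lambda a,b:(215+a/5-.4,205+b/5-.4)
P=[onz(s,*W(*p),.023) for p in [(68,277),(192,532),(440,398),(305,157)]]
for p in P: print(p)
print("c",np.mean(P,0), [np.linalg.norm(P[i]-P[i-1]) for i in range(4)])
# lid tip corners side: (293,42),(455,303)
print(tri(t,Q(0,0),s,W(293,42)))
for p in [(293,42),(455,303),(450,378)]: print("lid",onz(s,*W(*p),.145))
# yellow
for n,c in (("side",s),("top",t)):
    hsv=cv2.cvtColor(c["pixels"],cv2.COLOR_RGB2HSV); m=cv2.inRange(hsv,(20,150,120),(32,255,255))
    k,l,st,ce=cv2.connectedComponentsWithStats(m)
    for i in range(1,k):
        if st[i,4]>20: print(n,st[i],ce[i])
# bottles etc
for nm,p in dict(tape=(289,162),cas=(329,160),bottle=(248,160)).items(): print(nm,onz(t,*p,.04))
E
```

```text
[0.51280031 0.10951926 0.023     ]
[ 0.50660152 -0.01085987  0.023     ]
[ 0.62928005 -0.01721025  0.023     ]
[0.63346288 0.10308803 0.023     ]
c [0.57053619 0.04613429 0.023     ] hinge yaw 2.947780210870521 1.9914018410207648
[0.51361644 0.10322826 0.023     ]
[ 0.50479167 -0.01520293  0.023     ]
[ 0.62038815 -0.0218169   0.023     ]
[0.63045838 0.0977569  0.023     ]
c [0.56731366 0.04099133 0.023     ] [np.float64(0.1169699810304815), np.float64(0.11875952048971589), np.float64(0.11578553104500515), np.float64(0.11999709573239711)]
(array([0.66051239, 0.13835954, 0.04233913]), np.float64(0.020287787714314214))
lid [0.61891921 0.09894786 0.145     ]
lid [ 0.61270816 -0.01952655  0.145     ]
lid [ 0.59552953 -0.04106241  0.145     ]
side [98 58  7 19 49] [101.87755102  67.97959184]
side [217 139  25  26 368] [229.52445652 151.71195652]
side [181 179  12  16 106] [186.69811321 186.19811321]
top [199 202  18  19 239] [207.79916318 211.74476987]
top [215 257  13   7  56] [221.10714286 259.94642857]
tape [0.77424973 0.10474043 0.04      ]
cas [ 0.77755686 -0.00630556  0.04      ]
bottle [0.78224517 0.21727819 0.04      ]
```

```bash
python3 -m crank '[[-1,[0,0,-40],0],[-1,[0,0,-80],0],[-1,[0,0,-120],0],[-1,[0,0,-160],0],[-1,[0,0,-180],0],[-1,[25,-25,-180],0],[-1,[55,-50,-180],0],[-1,[80,-75,-180],0],[-1,[105,-100,-180],0],[-1,[130,-125,-180],0],[-1,[155,-150,-180],0],[-1,[155,-150,-180],0]]' 20
```

```text
time: 1.75
ee_pos: [0.3064, -0.392, 0.4039]
eef_rot: [0.985, 0.171, 0.001, 0.0]
ft_force: [0.4, -0.2, 0.7]
width: 0.0151
```

```bash
python3 -m crank '[[-1,[20,-25,0],2],[-1,[40,-50,0],5],[-1,[60,-76,0],8],[-1,[80,-102,0],11],[-1,[100,-127,0],14],[-1,[120,-152,0],17],[-1,[140,-178,0],20],[-1,[160,-203,0],22],[-1,[178,-226,0],22],[-1,[208,-232,0],22],[-1,[238,-237,0],22],[-1,[238,-237,0],22]]'; python3 - <<'E'
from h import *
snap("top","t5",1.5);snap("side","s5",1.5);s=r.read_state();print(s["joint_positions"])
from scipy.spatial.transform import Rotation as R
print(s["ee_pos"],R.from_quat(s["eef_rot"]).as_matrix().round(3).tolist())
E
```

```text
time: 2.75
ee_pos: [0.4521, -0.0925, 0.402]
eef_rot: [1.0, -0.022, 0.0, -0.001]
ft_force: [0.7, 0.1, 0.1]
width: 0.0007
[ 0.75008922 -0.04430064 -0.60445103  1.51073451 -0.02583872  1.66793842
 -1.47542159]
[ 0.4496496  -0.09560031  0.40227866] [[0.999, -0.048, -0.001], [-0.048, -0.999, 0.001], [-0.001, -0.001, -1.0]]
```

View pics/t5.png

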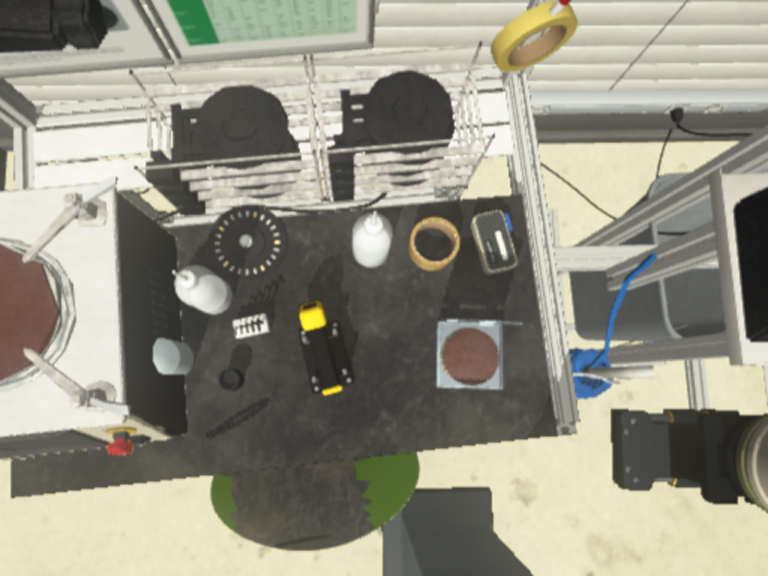

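```bash
python3 -m crank '[[-1,[25,-14,0],0],[-1,[55,-31,0],0],[-1,[85,-48,0],0],[-1,[115,-65,0],0],[-1,[145,-82,0],0],[-1,[175,-100,0],0],[-1,[205,-118,0],0],[-1,[230,-132,0],0],[-1,[249,-143,0],0],[-1,[249,-143,30],0],[-1,[249,-143,65],0],[-1,[249,-143,65],0]]'; python3 - <<'E'
from h import *
c=snap("wrist","w6",1.5);snap("side","s6",1.5);s=r.read_state();print(s["joint_positions"],s["ee_pos"])
E
```

```text
time: 3.85
ee_pos: [0.703, 0.0328, 0.3294]
eef_rot: [1.0, -0.025, -0.006, 0.002]
ft_force: [0.2, -0.6, -1.8]
width: 0.0005
[ 0.26600836  0.58348683 -0.69649516  0.9593089   0.36575348  1.70672138
 -1.91488533] [0.70451338 0.03242281 0.33759942]
```

View pics/w6.png

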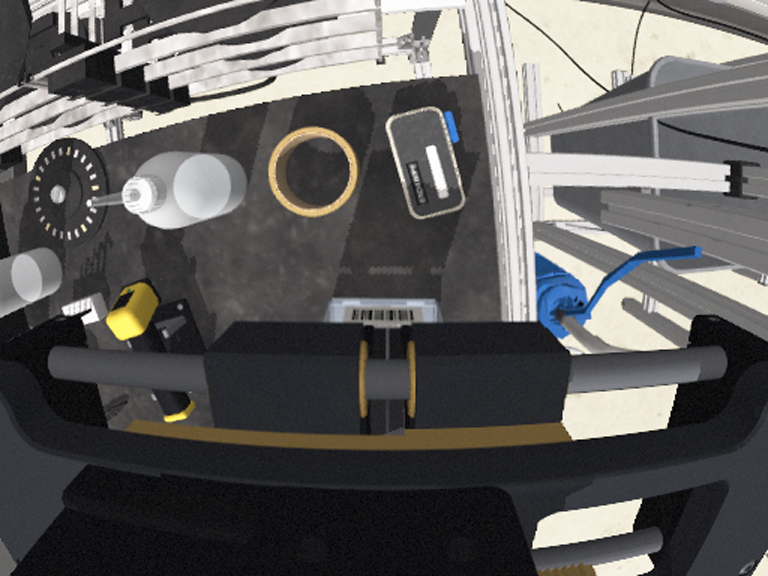

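View pics/s6.png

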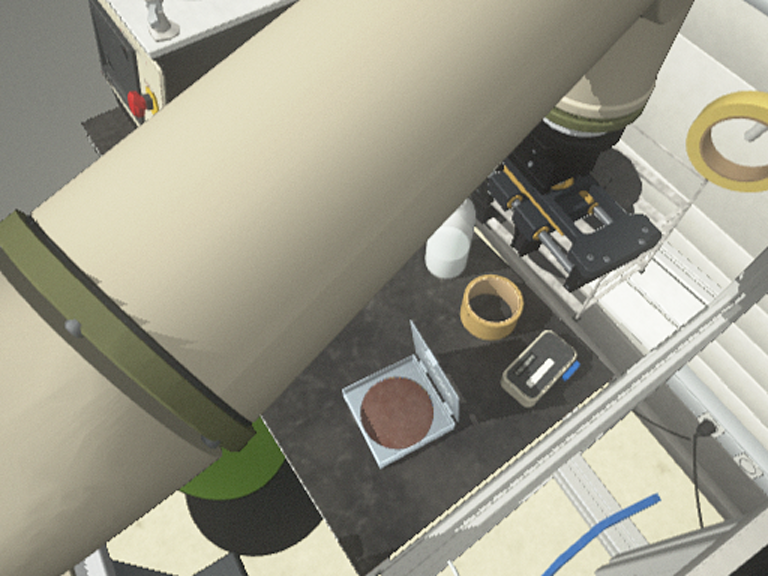

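```bash
python3 -m crank '[[-1,[0,0,30],0],[-1,[0,0,65],0],[-1,[0,0,100],0],[-1,[0,0,135],0],[-1,[0,0,165],0],[-1,[0,0,195],0],[-1,[0,0,220],0],[-1,[0,0,230],0],[-1,[0,0,230],0]]'; python3 - <<'E'
from h import *
c=snap("wrist","w7",1.5);snap("top","t7",1.5);s=r.read_state();print(s["joint_positions"],s["ee_pos"],s["ft_force"])
E
```

```text
time: 4.7
ee_pos: [0.7054, 0.0331, 0.1077]
eef_rot: [1.0, -0.026, -0.0, 0.0]
ft_force: [-1.5, -0.2, 0.4]
width: 0.0003
[ 0.32110703  0.67613755 -0.67217483  1.3175111   0.41901801  1.28535533
 -1.97956501] [0.70668061 0.03399513 0.11056755] [-0.0926008   0.02779999  0.15082817]
```

View pics/w7.png

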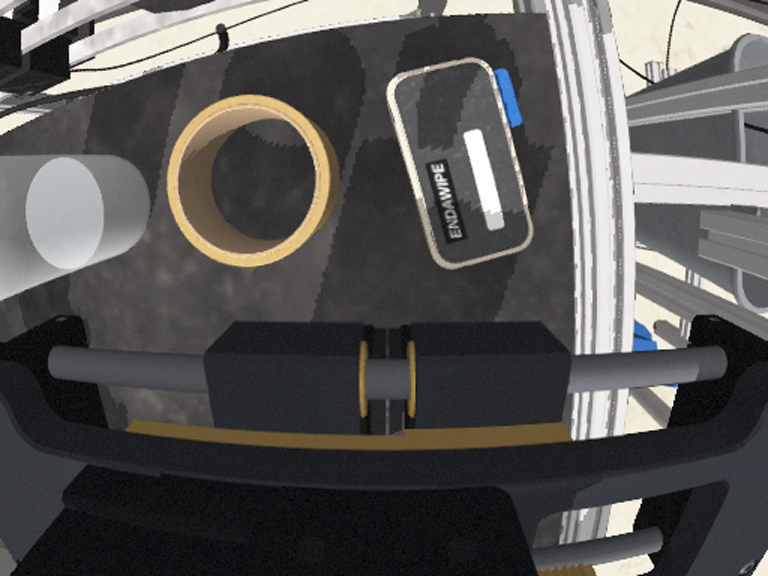

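View pics/t7.png

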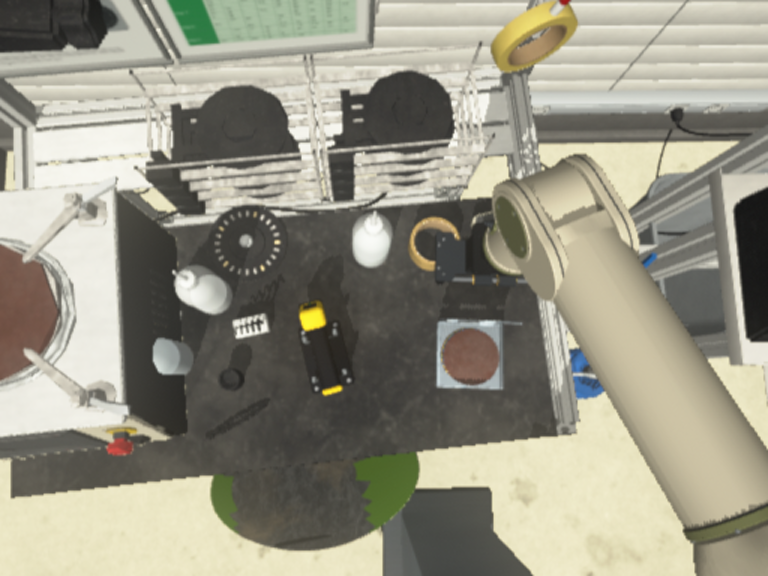

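```bash
python3 -m crank '[[-1,[-20,0,0],0],[-1,[-40,0,0],0],[-1,[-50,0,0],0],[-1,[-60,0,0],0],[-1,[-67,0,0],0],[-1,[-75,0,1],0],[-1,[-82,0,3],0],[-1,[-89,0,5],0],[-1,[-96,0,8],0],[-1,[-102,0,11],0],[-1,[-108,0,15],0],[-1,[-114,0,19],0]]'; python3 - <<'E'
from h import *
snap("side","s8",4,(215,185,345,315));s=r.read_state();print(s["ee_pos"],s["ft_force"])
E
```

```text
time: 5.8
ee_pos: [0.5907, 0.04, 0.088]
eef_rot: [1.0, -0.025, -0.0, -0.0]
ft_force: [0.1, -0.0, 1.1]
width: 0.0003
[0.58931221 0.04005311 0.08709252] [-0.23392087  0.96662112 -0.21133926]
```

View pics/s8.png

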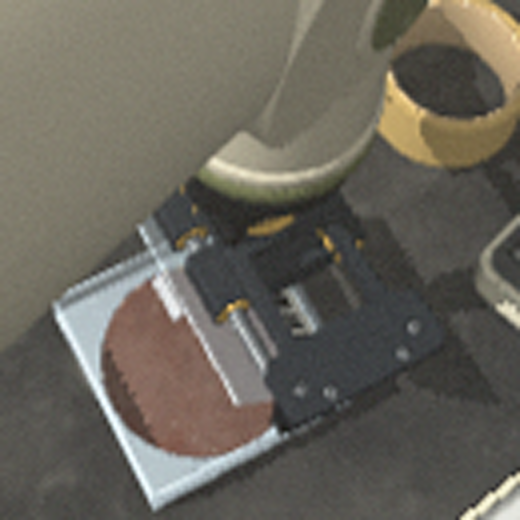

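```bash
python3 -m crank '[[-1,[-6,0,5],0],[-1,[-12,0,11],0],[-1,[-16,0,17],0],[-1,[-19,0,23],0],[-1,[-22,0,30],0],[-1,[-25,0,37],0],[-1,[-27,0,44],0],[-1,[-29,0,50],0],[-1,[-30,0,55],0],[-1,[-30,0,58],0],[-1,[-30,0,59],0],[-1,[-30,0,60],0]]'; python3 - <<'E'
from h import *
s=r.read_state();print(s["ee_pos"],s["ft_force"])
E
```

```text
time: 6.85
ee_pos: [0.5614, 0.0415, 0.0284]
eef_rot: [1.0, -0.025, -0.0, -0.0]
ft_force: [0.2, -0.5, -1.9]
width: 0.0001
[0.56143195 0.0414631  0.02841228] [ 0.16275561 -0.53013534 -1.878945  ]
```

```bash
python3 -m crank '[[-1,[0,0,1],0],[-1,[0,0,1],0],[-1,[0,0,2],0],[-1,[0,0,2],0]]'; python3 -m crank '[[-1,[0,0,0.5],0],[-1,[0,0,1],0],[-1,[0,0,1],0]]'
```

```text
time: 7.18
ee_pos: [0.5616, 0.0414, 0.027]
eef_rot: [1.0, -0.025, 0.0, 0.0]
ft_force: [-0.8, -0.1, 2.6]
width: 0.0005
time: 7.43
ee_pos: [0.5617, 0.0415, 0.0268]
eef_rot: [1.0, -0.025, 0.0, 0.0]
ft_force: [-3.9, -1.1, 13.3]
width: 0.0004
```

```bash
python3 -m crank '[[-1,[0,0,0],0],[-1,[0,0,-5],0],[-1,[0,0,-30],0],[-1,[0,0,-65],0],[-1,[0,0,-100],0],[-1,[-20,-20,-130],0],[-1,[-50,-55,-150],0],[-1,[-70,-90,-165],0],[-1,[-90,-120,-175],0],[-1,[-110,-150,-180],0],[-1,[-110,-150,-180],0]]';python3 - <<'E'
from h import *
snap("top","t9",4,(260,180,380,300));snap("side","s9",4,(215,185,345,315));s=r.read_state();print(s["ee_pos"],s["ft_force"])
E
```

```text
time: 8.35
ee_pos: [0.4552, 0.2049, 0.208]
eef_rot: [1.0, -0.02, 0.002, -0.001]
ft_force: [-0.8, -0.3, -1.0]
width: 0.0008
[0.45839994 0.19829421 0.20620984] [ 0.48434777 -1.30355937 -0.16041031]
```

View pics/t9.png

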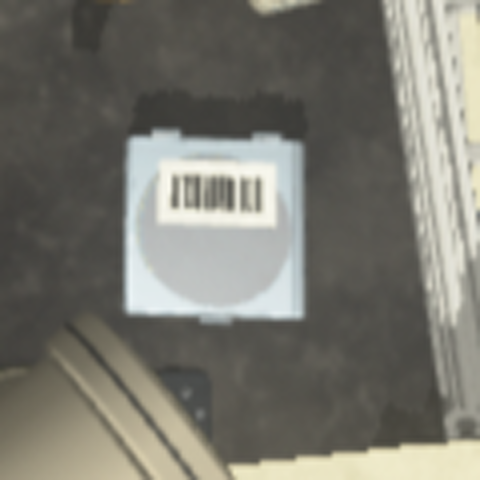

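View pics/s9.png

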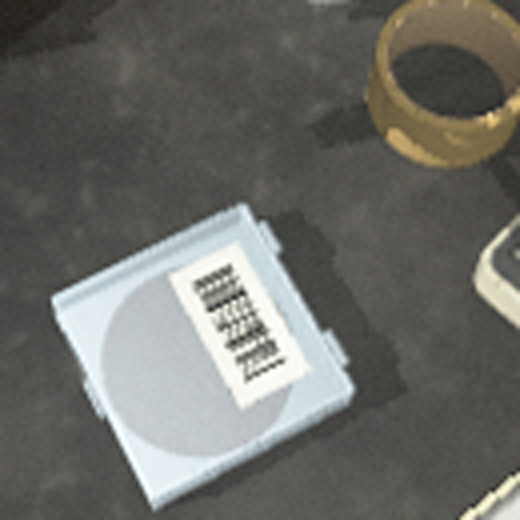

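```bash
python3 - <<'E'
from h import *
s=snap("side");t=snap("top","t10",5,(190,190,250,270))
for n,c,box,y in (("top",t,(295,215,340,245),.028),("side",s,(250,235,300,295),.028)):
    hsv=cv2.cvtColor(c["pixels"],cv2.COLOR_RGB2HSV).astype(int)
    x0,y0,x1,y1=box; sub=hsv[y0:y1,x0:x1]
    m=((sub[...,2]>185)&(sub[...,0]<60)&(sub[...,1]<60)).astype(np.uint8)
    m=cv2.morphologyEx(m,cv2.MORPH_CLOSE,np.ones((7,7)))
    k,l,st,ce=cv2.connectedComponentsWithStats(m); i=1+np.argmax(st[1:,4])
    cn=cv2.findContours((l==i).astype(np.uint8),cv2.RETR_EXTERNAL,cv2.CHAIN_APPROX_NONE)[0][0]
    P=np.array([onz(c,q[0][0]+x0,q[0][1]+y0,.028)[:2] for q in cn])
    rr=cv2.minAreaRect((P*1000).astype(np.float32)); print(n,st[i],rr, onz(c,ce[i][0]+x0,ce[i][1]+y0,.028))
    # box sides in both
hsv=cv2.cvtColor(t["pixels"],cv2.COLOR_RGB2HSV)
E
```

```text
top [  0   5  35  18 490] ((591.6134643554688, 48.290679931640625), (92.98454284667969, 46.02818298339844), 86.64887237548828) [0.59096243 0.04668279 0.028     ]
side [  7  11  36  41 739] ((590.7568969726562, 40.97798156738281), (80.7392578125, 42.8449821472168), 86.79268646240234) [0.59017351 0.04025408 0.028     ]
```

View pics/t10.png

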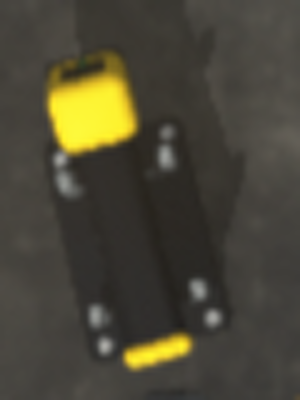

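```bash
python3 - <<'E'
from h import *
s=snap("side","s11",6,(170,130,250,212));t=snap("top")
Q=lambda a,b:(190+a/5-.4,190+b/5-.4)
def go(z,L):
    P=np.array([onz(t,*Q(*p),z)[:2] for p in L]); c=P.mean(0); d=(P[0]+P[1]-P[2]-P[3]); print(z,c,np.degrees(np.arctan2(d[1],d[0])),np.linalg.norm(d)/2,np.linalg.norm(P[0]-P[1]))
go(.008,[(60,160),(167,132),(104,345),(213,317)])
go(.06,[(67,185),(166,157),(97,315),(198,290)])
print("tail",onz(t,221.1,259.9,.06+.015), onz(t,221.1,259.9,.06+.005))
print("label",onz(t,260+217/4-.4,180+194/4-.4,.028))
E
```

```text
0.008 [0.57537545 0.30778309] 12.696349320100813 0.10413627635771593 0.06067049288810639
0.06 [0.57386888 0.30712868] 12.302395228989623 0.07027489358081873 0.053551156598633985
tail [0.51449488 0.294352   0.075     ] [0.51435614 0.29476844 0.065     ]
label [0.59180122 0.04322941 0.028     ]
```

View pics/s11.png

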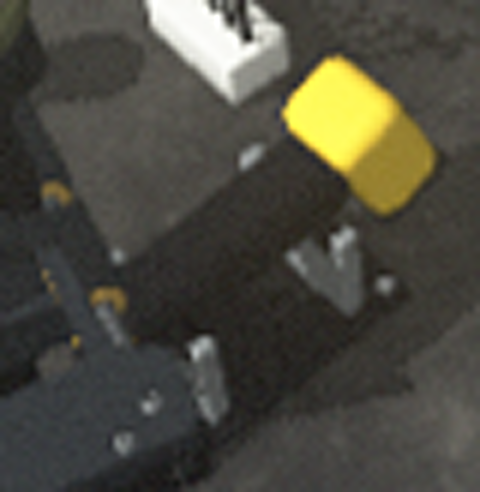

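```bash
python3 - <<'E'
from h import *
s=snap("side");t=snap("top")
for a,b in [((213,317),(206,333)),((167,132),(337,231))]:
    print(onz(t,190+a[0]/5-.4,190+a[1]/5-.4,.009),onz(s,150+b[0]/4-.4,120+b[1]/4-.4,.009))
from scipy.spatial.transform import Rotation as R
st=r.read_state();print(st["ee_pos"],R.from_quat(st["eef_rot"]).as_matrix().round(3).tolist(),st["joint_positions"])
E
```

```text
[0.53125287 0.26659401 0.009     ] [0.5285317  0.26493622 0.009     ]
[0.63304479 0.2896694  0.009     ] [0.63007505 0.28738912 0.009     ]
[0.45942476 0.19576573 0.20514309] [[0.999, -0.052, -0.001], [-0.052, -0.999, 0.0], [-0.001, -0.0, -1.0]] [ 0.36516649  0.15648509 -0.92377605  1.77099526  0.1297517   1.27873856
 -2.21316899]
```

```bash
python3 -m crank '[[1,[15,-16,0],-3],[1,[30,-32,0],-6],[1,[48,-50,0],-9],[1,[66,-70,0],-12],[1,[84,-90,0],-15.5],[1,[100,-108,0],-15.5],[1,[108,-116,0],-15.5],[1,[108,-116,0],-15.5],[1,[108,-116,0],-15.5]]';python3 - <<'E'
from h import *
from scipy.spatial.transform import Rotation as R
c=snap("wrist","w12",1.5);st=r.read_state();print(st["ee_pos"],R.from_quat(st["eef_rot"]).as_matrix().round(3).tolist(),st["joint_positions"],st["width"])
E
```

```text
time: 9.5
ee_pos: [0.5726, 0.307, 0.2046]
eef_rot: [0.994, 0.11, -0.001, -0.0]
ft_force: [-0.9, -1.3, -0.4]
width: 0.0525
[0.57248592 0.30652011 0.20504996] [[0.976, 0.218, -0.001], [0.218, -0.976, -0.0], [-0.001, 0.0, -1.0]] [ 0.05436728  0.54387802 -0.89151377  1.37727293  0.41928298  1.41667654
 -2.17977253] 0.056475396362754185
```

View pics/w12.png

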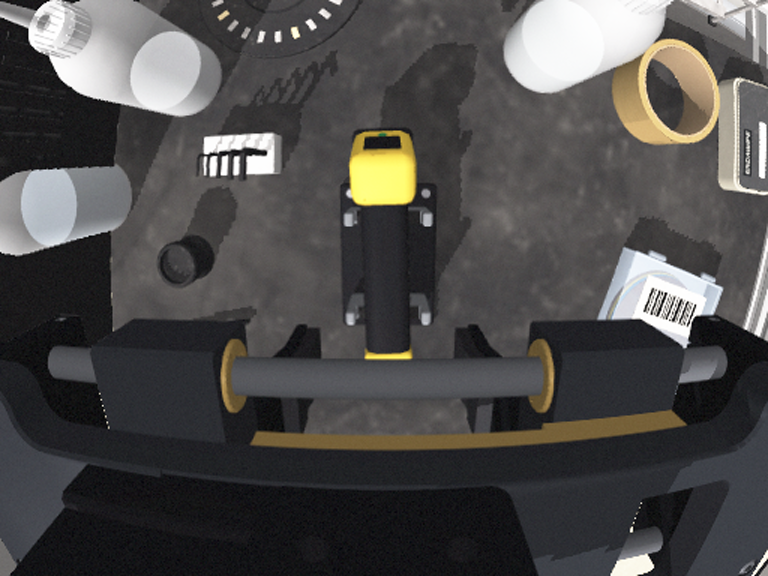

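```bash
python3 - <<'E'
from h import *
c=snap("wrist")
P=np.array([onz(c,a/1.5,b/1.5,.06,True)[:2] for a,b in [(350,217),(427,217),(352,314),(426,314)]])
d=P[0]+P[1]-P[2]-P[3];print(P,P.mean(0),np.degrees(np.arctan2(d[1],d[0])))
print("screws",[onz(c,a/1.5,b/1.5,.009,True)[:2] for a,b in [(347,193),(429,193)]])
E
```

```text
[[0.60385108 0.33852183]
 [0.61548746 0.28663036]
 [0.53543741 0.32301895]
 [0.54713777 0.2706416 ]] [0.57547843 0.30470319] 12.967119275971996
screws [array([0.61661633, 0.34791217]), array([0.63097099, 0.28390689])]
```

```bash
python3 -m crank '[[1,[1,1,25],0],[1,[1,1,55],0],[1,[1,1,80],0],[1,[1,1,100],0],[1,[1,1,120],0],[1,[1,1,138],0],[1,[1,1,152],0],[1,[1,1,160],0],[1,[1,1,162],0],[1,[1,1,162],0]]';python3 - <<'E'
from h import *
c=snap("wrist","w13",1.5);snap("side","s13",4,(150,120,280,240));st=r.read_state();print(st["ee_pos"],st["width"],st["ft_force"])
E
```

```text
time: 10.43
ee_pos: [0.5739, 0.3062, 0.0437]
eef_rot: [0.994, 0.11, 0.0, 0.0]
ft_force: [-0.5, -0.3, 0.6]
width: 0.0867
[0.57436815 0.30676119 0.04469315] 0.08699960906492327 [ 0.93430962  0.56689654 -0.44375513]
```

View pics/w13.png

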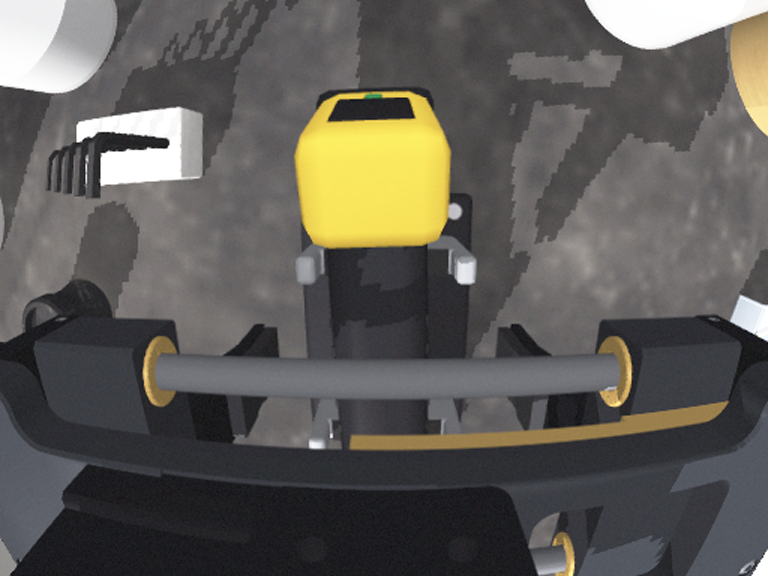

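View pics/s13.png

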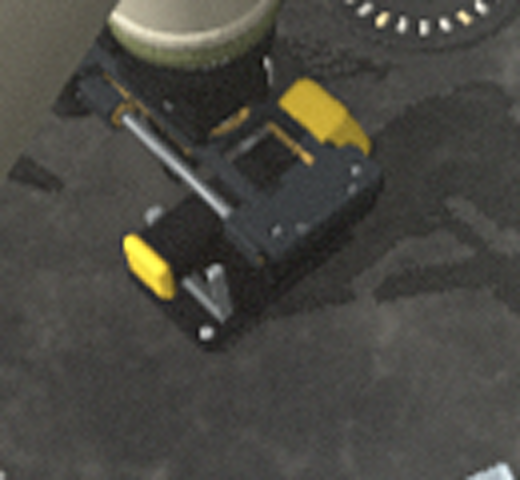

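```bash
python3 -m crank '[[-1,[0,0,0],0],[-1,[0,0,0],0],[-1,[0,0,0],0],[-1,[0,0,0],0],[-1,[0,0,0],0],[-1,[0,0,0],0],[-1,[0,0,0],0],[-1,[0,0,0],0],[-1,[0,0,0],0],[-1,[0,0,0],0],[-1,[0,0,0],0],[-1,[0,0,0],0]]' 35
```

```text
time: 11.53
ee_pos: [0.5738, 0.3066, 0.0435]
eef_rot: [0.994, 0.11, -0.0, -0.0]
ft_force: [-0.2, 1.4, -0.3]
width: 0.0318
```

Gripped at 31.8 mm. Lift it straight up.

```bash
python3 -m crank '[[-1,[0,0,-4],0],[-1,[0,0,-12],0],[-1,[0,0,-25],0],[-1,[0,0,-45],0],[-1,[0,0,-70],0],[-1,[0,0,-95],0],[-1,[0,0,-120],0],[-1,[0,0,-140],0],[-1,[0,0,-150],0],[-1,[0,0,-150],0]]';python3 - <<'E'
from h import *
from scipy.spatial.transform import Rotation as R
c=snap("wrist","w14",1.5);snap("side","s14",4,(150,80,280,220));st=r.read_state();print(st["ee_pos"],st["width"],st["ft_force"],R.from_quat(st["eef_rot"]).as_matrix().round(3).tolist())
E
```

```text
time: 12.37
ee_pos: [0.5747, 0.3073, 0.1969]
eef_rot: [0.994, 0.11, 0.002, -0.001]
ft_force: [0.6, 0.4, -3.2]
width: 0.032
[0.57374523 0.30618483 0.19308151] 0.0319411433318258 [-0.13888237 -0.01178591 -1.95415333] [[0.976, 0.218, -0.0], [0.218, -0.976, -0.001], [-0.0, 0.001, -1.0]]
```

View pics/w14.png

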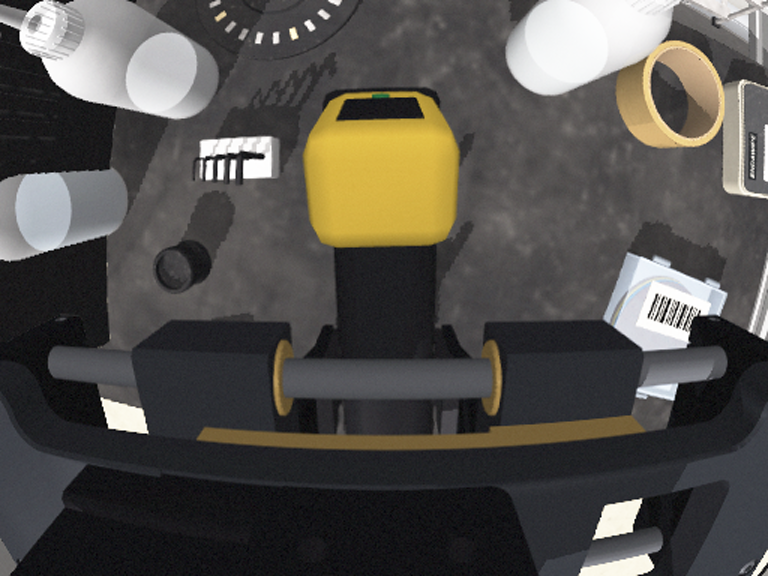

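View pics/s14.png

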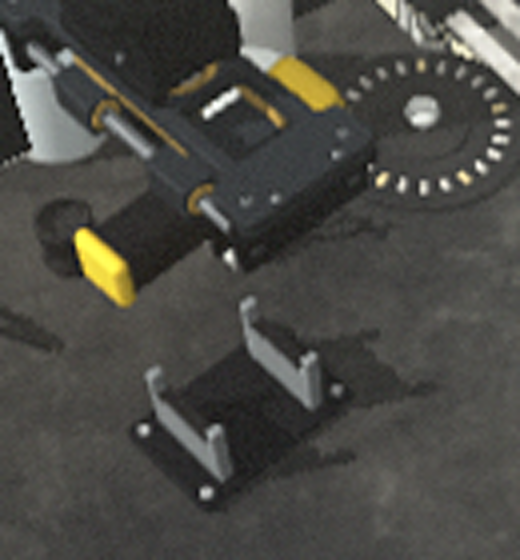

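```bash
python3 -m crank '[[-1,[-6,9,0],0],[-1,[-18,28,0],2],[-1,[-33,51,0],4],[-1,[-48,75,0],6],[-1,[-63,98,0],8],[-1,[-78,121,0],10],[-1,[-93,145,0],12],[-1,[-108,168,0],14],[-1,[-123,191,0],15.7],[-1,[-136,212,0],15.7],[-1,[-144,224,0],15.7],[-1,[-149,231,0],15.7]]' && python3 -m crank '[[-1,[0,0,0],0],[-1,[0,0,15],0],[-1,[0,0,30],0],[-1,[0,0,45],0],[-1,[0,0,55],0],[-1,[0,0,60],0],[-1,[0,0,60],0]]';python3 - <<'E'
from h import *
from scipy.spatial.transform import Rotation as R
c=snap("wrist","w15",1.5);snap("side","s15",4,(190,160,340,310));snap("top","t15",4,(250,170,390,310));st=r.read_state();print(st["ee_pos"],st["width"],st["ft_force"],R.from_quat(st["eef_rot"]).as_matrix().round(3).tolist(),st["joint_positions"])
E
```

```text
time: 13.47
ee_pos: [0.4774, 0.0453, 0.1923]
eef_rot: [1.0, -0.029, -0.001, 0.001]
ft_force: [0.5, 0.9, -2.7]
width: 0.0321
time: 14.05
ee_pos: [0.4783, 0.0491, 0.1325]
eef_rot: [1.0, -0.026, -0.001, -0.0]
ft_force: [-0.8, -0.0, -2.2]
width: 0.0315
[0.47945638 0.04889545 0.13419639] 0.031734199631337466 [-0.04212291 -0.24616293 -2.15705217] [[0.999, -0.053, 0.001], [-0.053, -0.999, 0.0], [0.001, -0.0, -1.0]] [ 0.61023761  0.17613739 -0.86319075  1.9042688   0.1481045   1.12545958
 -1.93331833]
```

View pics/w15.png

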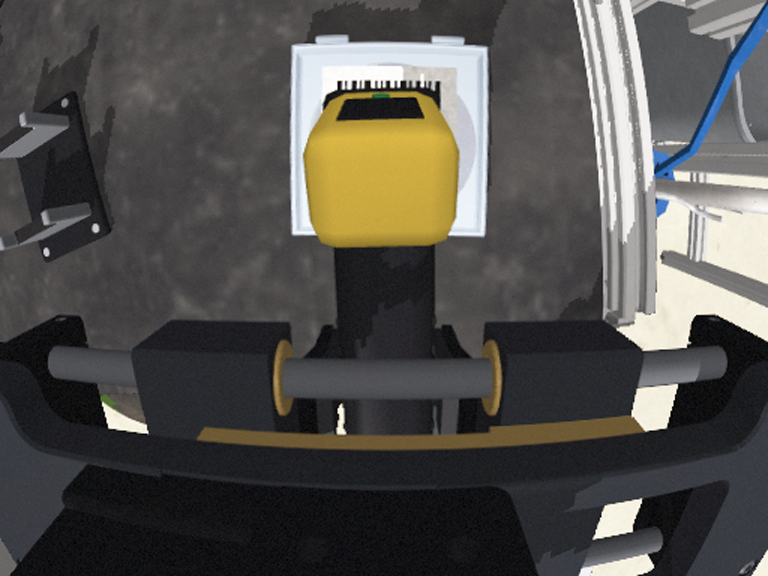

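View pics/s15.png

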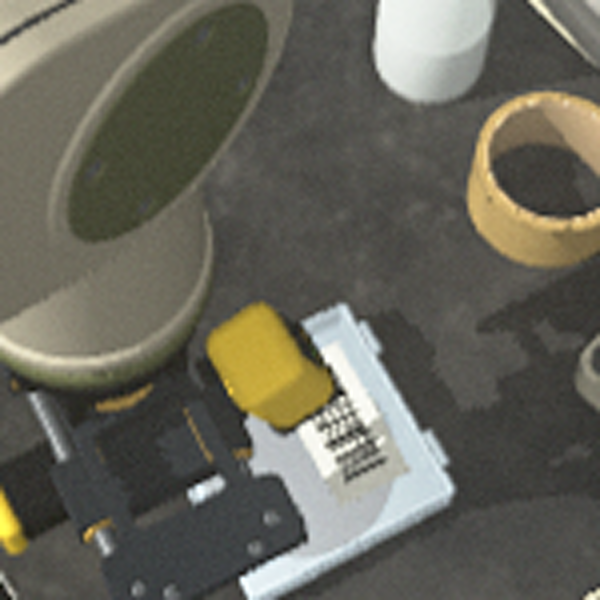

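View pics/t15.png

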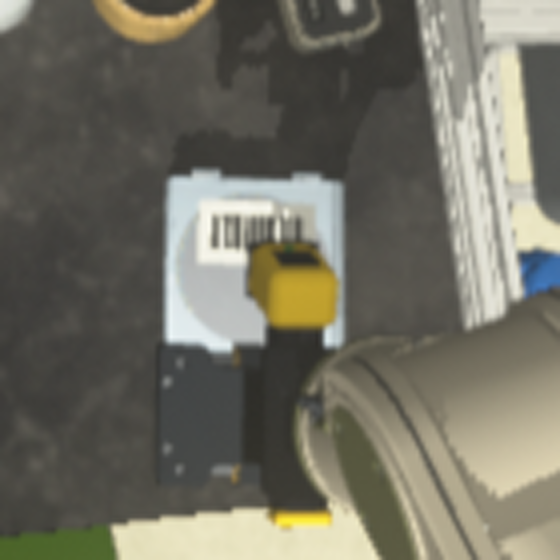

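```bash
python3 -m crank '[[-1,[0,0,4],0],[-1,[0,0,8],0],[-1,[0,0,10],0],[-1,[0,0,10],0],[-1,[0,0,10],0]]'; python3 - <<'E'
from h import *
from scipy.spatial.transform import Rotation as R
st=r.read_state();M=R.from_quat(st["eef_rot"]).as_matrix()
c=snap("wrist","w16",3,(190,10,350,120))
f=lambda a,b:onz(c,a/1.5,b/1.5,.028,True)
A,B=f(322,66),f(457,66);print(A,B)
lab=np.array([.591,.042,.028])
o=st["ee_pos"]+np.array([0,0,.0165]); Rs=np.stack([M[:,0],-M[:,1],-M[:,2]],1)
w=o+Rs@[.085,0,-.036]; z=Rs@[.342,0,-.94];x=np.cross(Rs[:,1],z)
print(st["ee_pos"],"label in window",(lab-w)@x,(lab-w)@Rs[:,1],(lab-w)@z)
E
```

```text
time: 14.62
ee_pos: [0.4789, 0.0484, 0.1235]
eef_rot: [1.0, -0.027, -0.0, 0.0]
ft_force: [-0.8, 0.1, -1.8]
width: 0.0322
[0.61271378 0.07751573 0.028     ] [ 6.08756383e-01 -5.86718587e-05  2.80000000e-02]
[0.47888217 0.04844659 0.12345273] label in window 0.0002812556297684828 -0.0004195264878260752 0.08071864634329427
```

View pics/w16.png

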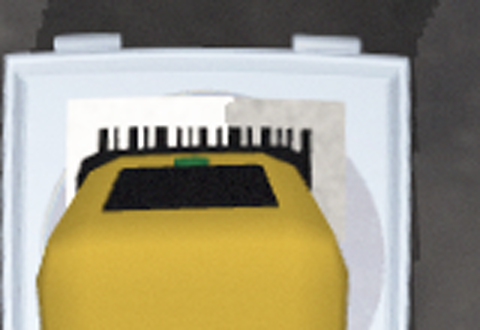

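```bash
H='unused'; python3 -m crank '[[-1,[0,1.5,0],0],[-1,[0,1.5,0],0],[-1,[0,1.5,0],0],[-1,[0,1.5,0],0],[-1,[0,1.5,0],0],[-1,[0,1.5,0],0],[-1,[0,1.5,0],0],[-1,[0,1.5,0],0],[-1,[0,1.5,0],0],[-1,[0,1.5,0],0],[-1,[0,1.5,0],0],[-1,[0,1.5,0],0]]'; python3 -m crank '[[-1,[0,0,0],0],[-1,[0,0,0],0],[-1,[0,0,0],0],[-1,[0,0,0],0],[-1,[0,0,0],0],[-1,[0,0,0],0],[-1,[0,0,0],0],[-1,[0,0,0],0],[-1,[0,0,0],0],[-1,[0,0,0],0],[-1,[0,0,0],0],[-1,[0,0,0],0]]'; python3 -m crank '[[-1,[0,0,0],0],[-1,[0,0,0],0],[-1,[0,0,0],0],[-1,[0,0,0],0],[-1,[0,0,0],0],[-1,[0,0,0],0],[-1,[0,0,0],0],[-1,[0,0,0],0],[-1,[0,0,0],0],[-1,[0,0,0],0],[-1,[0,0,0],0],[-1,[0,0,0],0]]'; python3 - <<'E'
from h import *
snap("side","s17",4,(190,160,340,310));snap("top","t17",4,(250,170,390,310));c=snap("wrist","w17",1.5);st=r.read_state();print(st["ee_pos"],st["joint_vel"].round(3))
E
```

```text
time: 15.67
ee_pos: [0.4789, 0.047, 0.1235]
eef_rot: [1.0, -0.027, 0.0, 0.0]
ft_force: [-0.1, -0.5, -2.5]
width: 0.0319
time: 16.67
ee_pos: [0.4789, 0.047, 0.1236]
eef_rot: [1.0, -0.027, 0.0, 0.0]
ft_force: [-0.9, -0.2, -2.9]
width: 0.0316
time: 17.67
ee_pos: [0.4789, 0.047, 0.1235]
eef_rot: [1.0, -0.027, 0.0, 0.0]
ft_force: [0.6, -0.4, -2.5]
width: 0.0318
[0.47890127 0.04697403 0.12354587] [-0.002 -0.    -0.     0.     0.001  0.001 -0.001]
```

View pics/s17.png

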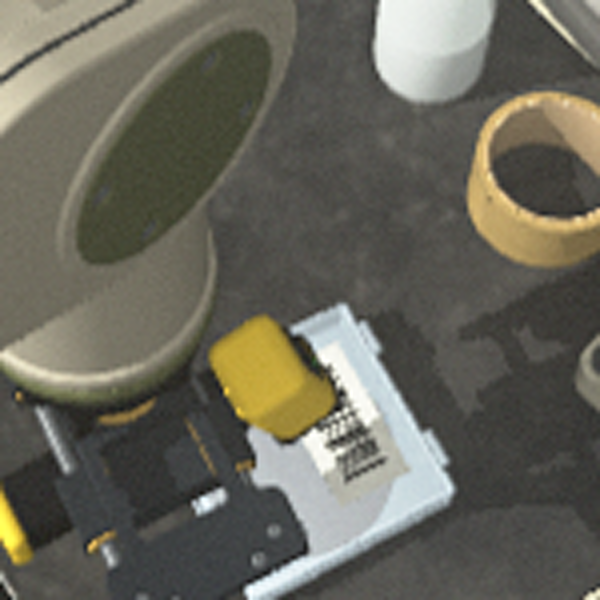

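View pics/w17.png

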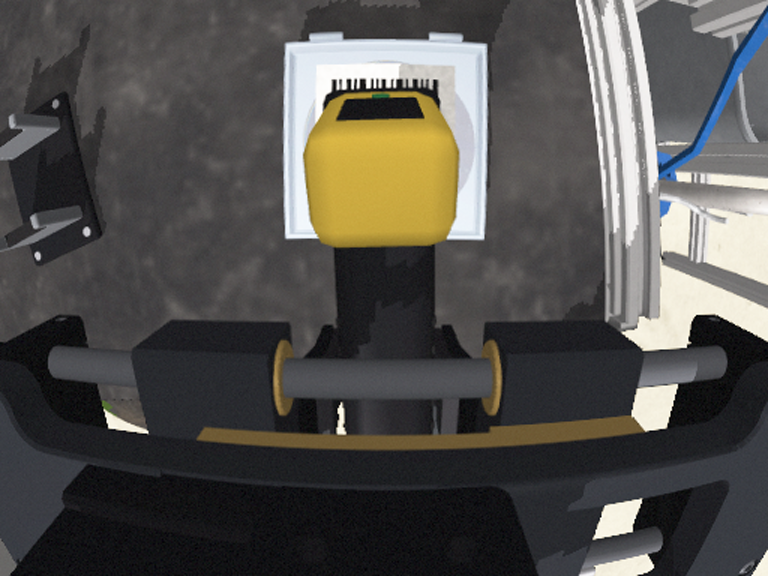

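```bash
python3 -m crank '[[-1,[0,0,-15],0],[-1,[0,0,-40],0],[-1,[0,0,-60],0],[-1,[0,0,-70],0],[-1,[8,-26,-70],-2],[-1,[16,-55,-70],-4],[-1,[25,-84,-70],-6],[-1,[34,-113,-70],-8],[-1,[43,-142,-70],-10],[-1,[52,-171,-70],-12],[-1,[61,-200,-70],-14],[-1,[68,-222,-70],-15.7]]' && python3 -m crank '[[-1,[9,-15,0],0],[-1,[21,-34,0],0],[-1,[24,-39,0],0],[-1,[24,-39,0],0],[-1,[24,-39,0],0],[-1,[24,-39,0],0]]';python3 - <<'E'
from h import *
c=snap("side","s18",4,(150,80,280,220));st=r.read_state();print(st["ee_pos"],st["eef_rot"],st["width"],st["ft_force"])
E
```

```text
time: 18.82
ee_pos: [0.5588, 0.2673, 0.1925]
eef_rot: [0.994, 0.111, -0.0, -0.0]
ft_force: [-0.3, 0.3, -2.5]
width: 0.0319
time: 19.32
ee_pos: [0.5738, 0.3069, 0.1932]
eef_rot: [0.994, 0.109, -0.0, 0.001]
ft_force: [-0.1, -1.0, -3.7]
width: 0.0318
[0.57390331 0.30676516 0.19341775] [9.94025385e-01 1.09147705e-01 4.33653137e-05 5.57345021e-04] 0.031465702489858575 [-0.08241977  0.62997404 -2.0183699 ]
```

```bash
python3 -m crank '[[-1,[0,0,20],0],[-1,[0,0,45],0],[-1,[0,0,70],0],[-1,[0,0,90],0],[-1,[0,0,108],0],[-1,[0,0,122],0],[-1,[0,0,133],0],[-1,[0,0,141],0],[-1,[0,0,146],0],[-1,[0,0,148],0],[-1,[0,0,149],0],[-1,[0,0,149],0]]';python3 - <<'E'
from h import *
c=snap("side","s19",4,(150,110,280,240));st=r.read_state();print(st["ee_pos"],st["eef_rot"],st["width"],st["ft_force"])
E
```

```text
time: 20.37
ee_pos: [0.5739, 0.3085, 0.0451]
eef_rot: [0.994, 0.11, 0.0, -0.0]
ft_force: [0.7, 0.5, -1.9]
width: 0.0317
[0.57393381 0.30857531 0.04522478] [ 9.93938188e-01  1.09939220e-01  4.73286528e-04 -1.47446146e-04] 0.031965104894685896 [-0.74916281 -0.18519811 -2.7375711 ]
```

View pics/s19.png

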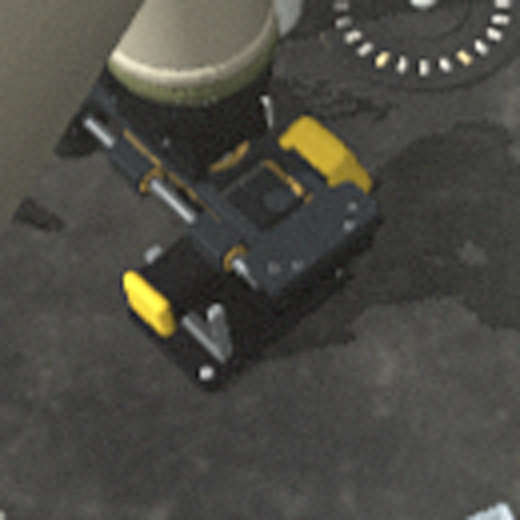

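```bash
python3 -m crank '[[-1,[0,1,0],0],[-1,[0,2,0.5],0],[-1,[0,2,1],0],[-1,[0,2,1.5],0],[-1,[0,2,1.5],0]]' && python3 -m crank '[[-0.1,[0,0,0],0],[0.2,[0,0,0],0],[0.5,[0,0,0],0],[1,[0,0,0],0],[1,[0,0,0],0],[1,[0,0,0],0],[1,[0,0,0],0],[1,[0,0,0],0],[1,[0,0,0],0],[1,[0,0,0],0],[1,[0,0,0],0],[1,[0,0,0],0]]'
```

```text
time: 20.83
ee_pos: [0.5743, 0.3061, 0.0435]
eef_rot: [0.994, 0.11, 0.0, 0.0]
ft_force: [-1.4, -2.7, 3.5]
width: 0.0318
time: 21.83
ee_pos: [0.5741, 0.3063, 0.043]
eef_rot: [0.994, 0.11, 0.0, 0.0]
ft_force: [1.2, 0.4, 0.8]
width: 0.0867
```

```bash
python3 -m crank '[[1,[0,0,-8],0],[1,[0,0,-25],0],[1,[0,0,-50],0],[1,[0,0,-80],0],[1,[0,0,-115],0],[1,[0,0,-150],0],[1,[0,0,-160],0],[1,[-20,15,-160],0],[1,[-50,35,-170],0],[1,[-80,50,-180],0],[1,[-80,50,-180],0]]';python3 - <<'E'
from h import *
c=snap("side","s20",1.5);c=snap("wrist","w20",1.5);t=snap("top","t20",1.5);st=r.read_state();print(st["ee_pos"],st["ft_force"])
hsv=cv2.cvtColor(t["pixels"],cv2.COLOR_RGB2HSV); m=cv2.inRange(hsv,(20,150,120),(32,255,255))
k,l,s2,ce=cv2.connectedComponentsWithStats(m)
for i in range(1,k):
    if s2[i,4]>20: print(s2[i],ce[i])
E
```

```text
time: 22.75
ee_pos: [0.5046, 0.2371, 0.2249]
eef_rot: [0.994, 0.109, 0.001, 0.002]
ft_force: [1.0, -0.2, 1.2]
width: 0.087
[0.50732041 0.23982644 0.223617  ] [-0.04623502  0.28038927  0.57833938]
[200 202  18  18 236] [208.74152542 211.36440678]
```

View pics/s20.png

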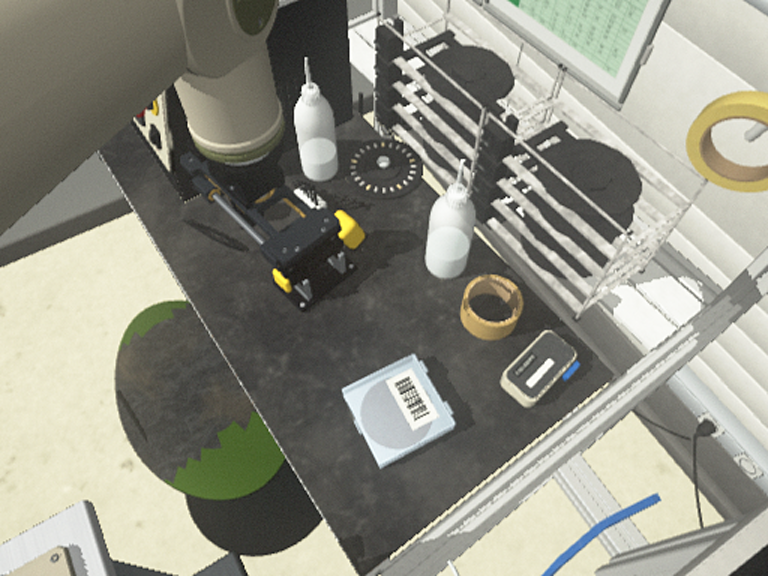

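View pics/w20.png

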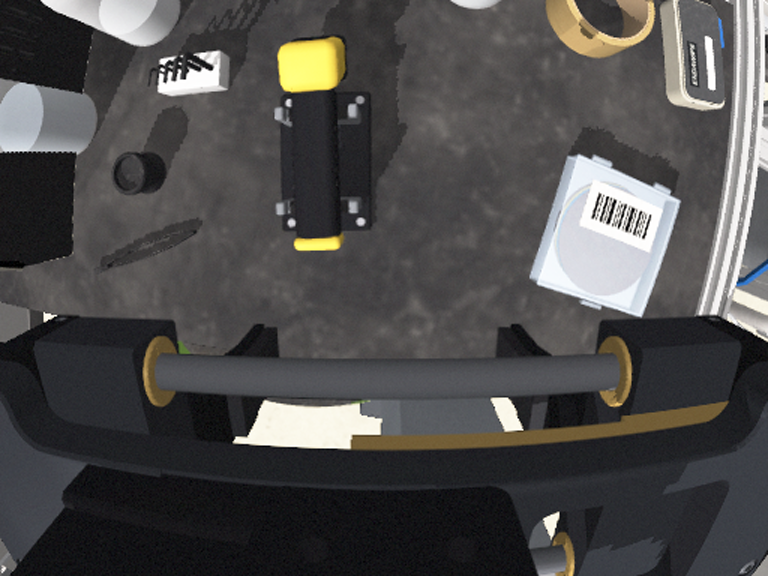

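View pics/t20.png

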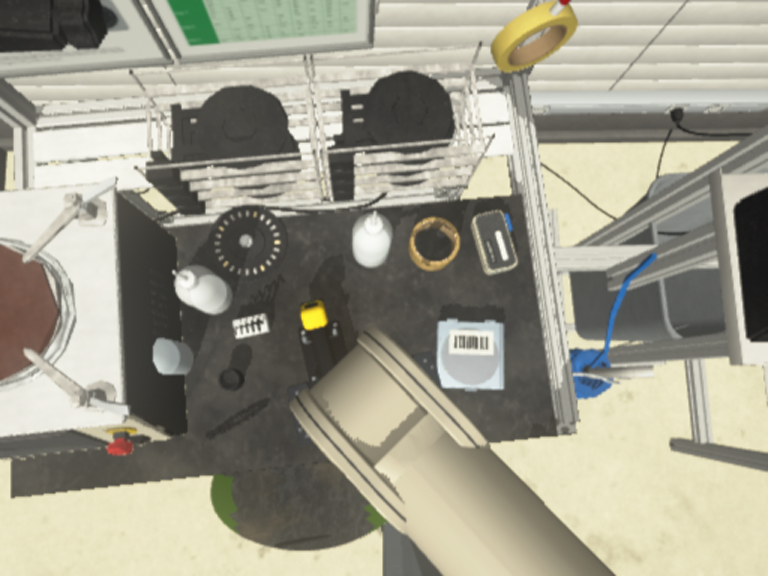

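```bash
python3 -m crank '[[1,[0,0,0],0],[1,[0,0,0],0],[1,[0,0,0],0],[1,[0,0,0],0]]'; python3 -c "
from bench import r
print(r.close_job())"
```

```text
time: 23.23
ee_pos: [0.5069, 0.2407, 0.2226]
eef_rot: [0.994, 0.11, -0.0, -0.0]
ft_force: [0.1, 0.2, -0.1]
width: 0.0871
the job is handed in; nothing more can be done
None
```

I handed the job in at about 23 s: the lid is shut, the label is scanned, and the scanner is back in its rest. The hand-in returned no verdict.

- **Lid:** I pushed it over from the hinge side with closed fingers and pressed it down at about 13 N. The fingertips stopped at z = 27 mm, which matches a shut lid. In the later pictures it stayed shut, label up, and the box stayed about where it stood. I judged the lid angle from the contact height and the pictures; I did not measure it directly.
- **Scan:** I held the beam at about 8 cm for a little over 3 s with almost no joint motion. My last calculation before the hold put the label within 1 mm of the beam axis. The views disagreed by up to 4 mm on the label's sideways position (0.039 to 0.043 m). I shifted 1.5 mm to the right and did not recompute. The beam does not show in the pictures, so the aim rests on measured poses.
- **Return:** I laid the scanner back at the pose where I gripped it, head at the same end. In the top view its head lies about 2 mm from where it started. The estimates of the rest's centre disagreed by about 2.5 mm, which is inside the tolerance.
- **Rest of the bench:** The other things look undisturbed in the final pictures. The gripper ended clear of everything.

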